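# Set the globe pots on the kiln shelf in order of size

## Robot

A 7-joint arm with a two-finger parallel gripper is mounted at the origin on the work surface. World frame = base frame: x ahead of the robot, y to its left, z up, the work surface at z = 0. Lengths are in m, angles in rad, forces in N, time in s.
With the tool pointing down it reaches from about 0.425 to 0.925 m from the base axis. Payload 6.8 kg.
Tool frame: the origin (TCP) lies on the front face of the gripper's body, between the roots of the fingers; the fingertips stand 73 mm ahead of it and the grasp point (between the pads) lies 54 mm ahead of it; z points along the fingers, y is the line along which they close (so a half turn about z gives the same grasp; the last joint's range is limited). The gripper opens to 85 mm and grips with 20 to 120 N. Pads are 22 mm wide; open, the fingers measure 114 mm over their backs; the gripper's body (76 mm by 85 mm) begins 54 mm behind the grasp point. The pads swing forward as they close: fully open they stand 13 mm farther back than shut.
Start: joints at [1.001, 0.477, 0.022, 1.555, -0.011, 1.109, -0.083], TCP at [0.301, -0.604, 0.304] pointing down, gripper open.
Joint ranges: [-2.96, 2.96], [-0.34, 2.1], [-1.41, 1.46], [0.24, 2.44], [-1.37, 4.51], [0.17, 1.92], [-2.96, 2.96]. Speed limits (rad/s): [2.39, 2.39, 3.14, 3.14, 3.14, 3.14, 3.14].

## Interface

Orientations are given as a unit quaternion [w, x, y, z].
In Python, from station import bot, optics gives the robot as it stands.
- The arm moves only by the tool drive_tool, never from a script. Its argument "deltas" is a list of rows, each an object with "gripper": the closure in counts, from 0 (fully open) to 255 (shut); "offset": the shift along the tool's x, y, z in units of 1000 mm (1.0 is 1000 mm), a list of three; "angular": the turn, a rotation vector about the tool's x, y, z in units of 45 degrees (1.0 is 45 degrees), a list of three. In form: [{"gripper": gripper, "offset": [dx, dy, dz], "angular": [rx, ry, rz]}, ...]. A call has 1 to 5 rows; each row is the pose to reach, as a shift and turn from the pose commanded when the call began, along the tool's axes at that moment; what a row does not reach only later rows make up. A row lasts 1/10 s, in which the tool goes at most 50 mm and 8.59 degrees, less where a joint would pass 70% of its speed; a pose out of reach is approached as far as the arm can. A call with a number of a shift or a turn outside -1 to 1 is refused whole. A call with a gripper value outside its range is refused whole. The fingers move at their own pace and stop on an object; "grip_force" is the grip in N (left out, the last holds). Time passes only in rows, so rows that repeat a pose let the fingers close. It gives the time, the measured TCP pose, the force, the opening and the grip force at its end, in the units of the state.
- bot.get_obs(): the state, without advancing time (a new reading comes with each control period).
- optics.read_camera(name): name is "scene" or "top" or "wrist"; returns the picture (400x640x3 uint8, blue, green, red); there is no depth.
- optics.camera_model(name): a dict with "fx", "fy", "cx", "cy" (pixels), "dist" ([k1, k2, p1, p2, k3] as OpenCV has them; the pictures are not rectified), "cam_to_world" (4x4, takes a point from camera to world coordinates). Camera axes: x right, y up, looking along -z (the intrinsics and any distortion apply to the point x, -y, -z); pixel columns grow to the right and rows downward; lengths in m; the calibration is good to about 2 mm. A picture is of the moment at which its call begins: read the wrist's pose just before it. camera_model takes no time and is no camera call; for the wrist camera it gives the pose at the moment of the call.
- bot.hand_in(): hands the job in; it is judged then, once.
The state is a dict: "t": time; "q": joint angles; "joint_vel": joint speeds; "joint_torque": joint torques, N m; "eef_pos": TCP position; "tool_rot": TCP orientation; "contact_force": force on the tool from outside, world axes, zero at the start; "torque": the same for the moment, N m; "gripper_width": opening from 0.0 (shut) to 1.0 (fully open); "grasp_force": force on a finger pad.
Only numpy, scipy, OpenCV 4.12 (cv2) and the standard library are available. Lean on these libraries where they do the work, as an engineer would, in place of code of your own. Each camera call takes 0.05 s, during which the arm holds its last target. There are 200 camera calls.

## Task

Load the kiln shelf for firing: stand the four round pots upright in the middle of the four white discs, one on each, in order of size, the smallest next to the cone pack (the block with three pointed cones) and the largest at the far end of the row. The clay is fragile: set each pot down gently without dropping it, never let one tip over, and leave the slim bottle vase where it stands.

Things in the scene. Friction and masses are not known exactly. Their poses are not given: they have to be found in the camera images.
- pot_a: the smallest of the four round pots: loose, grey clay globe, 36 mm wide at mid-height and 36 mm high, flat foot 22 mm across, a dark open mouth on top; round, no handle, gripped at mid-height from any side. Origin at the centre of the underside, z up along the pot's axis; stands upright on the table at the start
- pot_b: the second smallest of the four round pots: loose, grey clay globe, 45 mm wide at mid-height and 43 mm high, flat foot 27 mm across, a dark open mouth on top; round, no handle, gripped at mid-height from any side. Origin at the centre of the underside, z up along the pot's axis; stands upright on the table at the start
- pot_c: the second largest of the four round pots: loose, grey clay globe, 54 mm wide at mid-height and 50 mm high, flat foot 32 mm across, a dark open mouth on top; round, no handle, gripped at mid-height from any side. Origin at the centre of the underside, z up along the pot's axis; stands upright on the table at the start
- pot_d: the largest of the four round pots: loose, grey clay globe, 63 mm wide at mid-height and 57 mm high, flat foot 38 mm across, a dark open mouth on top; round, no handle, gripped at mid-height from any side. Origin at the centre of the underside, z up along the pot's axis; stands upright on the table at the start
- bat_p: one of four identical fixed white discs, 68 mm across and 8 mm thick, lying in a row about 90 mm apart along the kiln shelf (a fixed buff slab 105 x 500 mm, 16 mm thick, lying on the table, its long side roughly across the robot's view). Origin at the centre of the disc's underside; its upper face is 8 mm above the origin, 24 mm above the table. The letters in the names p, q, r, s say nothing about the order in the row: they are mixed at every start
- bat_q: one of four identical fixed white discs, 68 mm across and 8 mm thick, lying in a row about 90 mm apart along the kiln shelf (a fixed buff slab 105 x 500 mm, 16 mm thick, lying on the table, its long side roughly across the robot's view). Origin at the centre of the disc's underside; its upper face is 8 mm above the origin, 24 mm above the table. The letters in the names p, q, r, s say nothing about the order in the row: they are mixed at every start
- bat_r: one of four identical fixed white discs, 68 mm across and 8 mm thick, lying in a row about 90 mm apart along the kiln shelf (a fixed buff slab 105 x 500 mm, 16 mm thick, lying on the table, its long side roughly across the robot's view). Origin at the centre of the disc's underside; its upper face is 8 mm above the origin, 24 mm above the table. The letters in the names p, q, r, s say nothing about the order in the row: they are mixed at every start
- bat_s: one of four identical fixed white discs, 68 mm across and 8 mm thick, lying in a row about 90 mm apart along the kiln shelf (a fixed buff slab 105 x 500 mm, 16 mm thick, lying on the table, its long side roughly across the robot's view). Origin at the centre of the disc's underside; its upper face is 8 mm above the origin, 24 mm above the table. The letters in the names p, q, r, s say nothing about the order in the row: they are mixed at every start
- cone_pack: the cone pack: fixed red-brown block 26 x 56 mm carrying three thin white pointed cones, 58 mm high in all, standing on the kiln shelf at one end of the row, about 77 mm beyond the centre of the nearest disc (either end, it changes; the other end has a single buff stub 32 mm across and 35 mm high). Origin at the centre of its underside
- bottle_vase: a loose slim grey clay bottle vase, 40 mm wide at the belly, narrow neck, 92 mm high, standing among the pots; not one of the round pots, stays where it is. Origin at the centre of its underside
Mind the look-alikes: they are no part of the job. What is shaped like the pot_a but blue or pink is not meant.

How it is judged:
At the end, for the whole second after the job is handed in: Counted from the cone pack, the discs carry the pots from smallest to largest: each within 12 mm of its disc's centre, standing on the disc (height within 3 mm), upright within 7 degrees, at rest, let go; the bottle vase within 20 mm of where it stood ((horizontal distance between pot_a and bat_p below 0.012 m or horizontal distance between pot_a and bat_q below 0.012 m or horizontal distance between pot_a and bat_r below 0.012 m or horizontal distance between pot_a and bat_s below 0.012 m) and horizontal distance between pot_a and cone_pack between 0.04 and 0.122 m and height (world z) of pot_a between 0.021 and 0.028 m and angle between each of pot_a, pot_b, pot_c, pot_d's own z axis and vertical below 0.12 rad and linear speed of each of pot_a, pot_b, pot_c, pot_d below 0.02 m/s and angular speed of each of pot_a, pot_b, pot_c, pot_d below 0.3 rad/s and contact force between each of pot_a, pot_b, pot_c, pot_d and the fingers below 0.05 N and (horizontal distance between pot_b and bat_p below 0.012 m or horizontal distance between pot_b and bat_q below 0.012 m or horizontal distance between pot_b and bat_r below 0.012 m or horizontal distance between pot_b and bat_s below 0.012 m) and horizontal distance between pot_b and cone_pack between 0.122 and 0.212 m and height (world z) of pot_b between 0.021 and 0.028 m and (horizontal distance between pot_c and bat_p below 0.012 m or horizontal distance between pot_c and bat_q below 0.012 m or horizontal distance between pot_c and bat_r below 0.012 m or horizontal distance between pot_c and bat_s below 0.012 m) and horizontal distance between pot_c and cone_pack between 0.212 and 0.302 m and height (world z) of pot_c between 0.021 and 0.028 m and (horizontal distance between pot_d and bat_p below 0.012 m or horizontal distance between pot_d and bat_q below 0.012 m or horizontal distance between pot_d and bat_r below 0.012 m or horizontal distance between pot_d and bat_s below 0.012 m) and horizontal distance between pot_d and cone_pack between 0.302 and 0.45 m and height (world z) of pot_d between 0.021 and 0.028 m and distance of bottle_vase from where it was at the start of the episode below 0.02 m); the robot touches nothing.
It fails at once if a pot tips over (leans more than 35 degrees) (angle between any of pot_a, pot_b, pot_c, pot_d's own z axis and vertical above 0.61 rad).
It fails at once if a pot is dropped (falls free faster than 0.6 m/s, about 2 cm of fall) ((contact force between pot_a and anything else below 0.001 N and linear speed of pot_a above 0.6 m/s) or (contact force between pot_b and anything else below 0.001 N and linear speed of pot_b above 0.6 m/s) or (contact force between pot_c and anything else below 0.001 N and linear speed of pot_c above 0.6 m/s) or (contact force between pot_d and anything else below 0.001 N and linear speed of pot_d above 0.6 m/s)).
It fails at once if the slim bottle vase is shifted by more than 20 mm or tipped (distance of bottle_vase from where it was at the start of the episode above 0.02 m or angle between bottle_vase's own z axis and vertical above 0.35 rad).
It also fails if it takes over 99 s, if anything falls off the work surface, if the arm or the gripper's body presses on something with over 40 N, if the wrist force passes 120 N, or if a joint passes its speed limit or range.

## Working session

There is one attempt and no reset: what is moved stays moved. The work goes in short steps, Python scripts to look and compute and a tool call to move; the robot and the scene stay as the last step left them, time stands still between calls to the robot, and variables do not carry over. Pictures are saved under pics/ and viewed, at most 14 in all, crops included, and the job is handed in when it is done.

Besides the shell and the picture viewer there is one more tool, called as name(argument=value, ...), one argument or row to a line, values as JSON. drive_tool: Moves the arm, as the interface text tells. Its arguments: {"type":"object","properties":{"deltas":{"type":"array"},"grip_force":{"type":"number"}},"required":["deltas"]}

```bash
mkdir -p pics
python3 - <<'E'
from station import bot, optics
import cv2
o=bot.get_obs();print(o)
for n in("scene","top"):
    im=optics.read_camera(n);cv2.imwrite(f"pics/{n}0.png",im);print(n,optics.camera_model(n))
E
```

```text
{'t': 0.0, 'q': array([ 1.0009606 ,  0.47778469,  0.02234918,  1.55646038, -0.01152705,
        1.10927669, -0.08310444]), 'joint_vel': array([ 0.0005246 ,  0.00230621,  0.00116741, -0.00191117,  0.00105327,
       -0.00143882, -0.00157778]), 'joint_torque': array([-9.05598990e-04, -5.96451187e+01,  1.60810813e+00, -2.81199950e+01,
        1.25837469e-02,  9.35324613e-03,  5.20702415e-06]), 'eef_pos': array([ 0.30050578, -0.60390533,  0.30293233]), 'tool_rot': array([-8.61910635e-04,  9.73468169e-01,  2.28820701e-01, -2.60958502e-04]), 'contact_force': array([-0.17416341, -0.86862898,  0.17815848]), 'torque': array([ 0.0100978 ,  0.01349333, -0.01597974]), 'grasp_force': 0.0, 'gripper_width': 1.0028725295605252}
scene {'fx': 419.8644722706782, 'fy': 419.8644722706782, 'cx': 316.0984578797641, 'cy': 203.92934619608238, 'dist': array([-0.08516433,  0.        ,  0.        ,  0.        ,  0.        ]), 'cam_to_world': array([[-2.53782866e-01, -6.32365591e-01,  7.31920772e-01,
         1.17628823e+00],
       [ 9.67260836e-01, -1.66584483e-01,  1.91457789e-01,
         1.82209849e-01],
       [ 8.55325901e-04,  7.56547004e-01,  6.53938758e-01,
         6.40973971e-01],
       [ 0.00000000e+00,  0.00000000e+00,  0.00000000e+00,
         1.00000000e+00]])}
top {'fx': 442.58967648346504, 'fy': 442.58967648346504, 'cx': 323.51203450022774, 'cy': 198.29109520346213, 'dist': array([-0.00829277,  0.        ,  0.        ,  0.        ,  0.        ]), 'cam_to_world': array([[ 0.00987684,  0.98024053, -0.19756252,  0.28995105],
       [-0.99992465,  0.01112228,  0.00519537,  0.01176986],
       [ 0.00729006,  0.19749632,  0.98027652,  1.13330114],
       [ 0.        ,  0.        ,  0.        ,  1.        ]])}
```

View pics/top0.png

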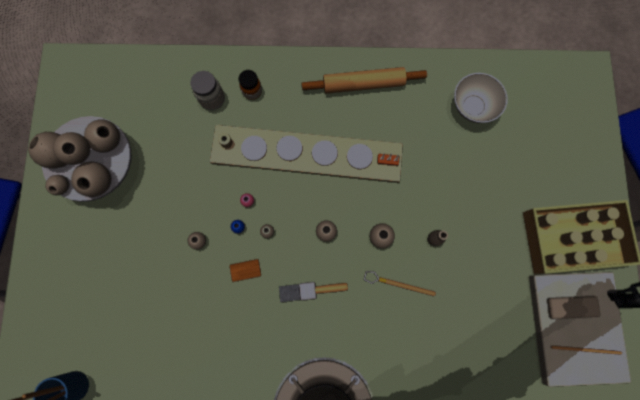

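View pics/scene0.png

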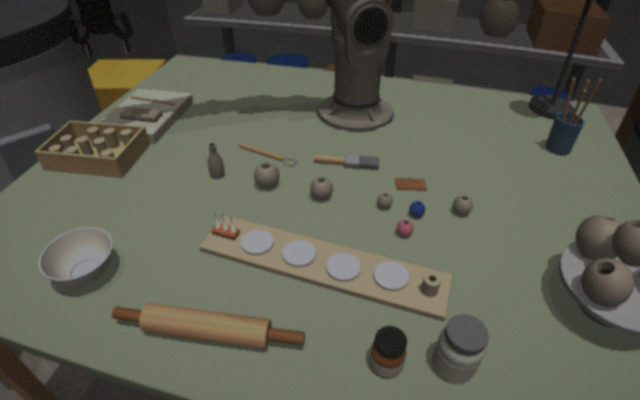

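The top view shows the cone pack at the right end (388,159). The discs are at (253,148), (289,148), (325,152) and (360,156). The pots are d (381,236), c (327,231), b (197,240) and a (266,231), with the bottle at (438,238). The scene view agrees. Next I'll measure these positions in both cameras.

```bash
cat > h.py <<'E'
from station import bot, optics
import cv2, numpy as np
from scipy.spatial.transform import Rotation as R
def ray(n,u,v,z):
    m=optics.camera_model(n);K=np.array([[m['fx'],0,m['cx']],[0,m['fy'],m['cy']],[0,0,1]])
    x,y=cv2.undistortPoints(np.array([[[u,v]]],float),K,m['dist'])[0,0]
    T=m['cam_to_world'];d=T[:3,:3]@[x,-y,-1];p=T[:3,3]
    return p+d*(z-p[2])/d[2]
def proj(n,P):
    m=optics.camera_model(n);K=np.array([[m['fx'],0,m['cx']],[0,m['fy'],m['cy']],[0,0,1]])
    T=m['cam_to_world'];c=T[:3,:3].T@(np.array(P)-T[:3,3]);c=c*[1,-1,-1]
    return cv2.projectPoints(c.reshape(1,1,3),np.zeros(3),np.zeros(3),K,m['dist'])[0].ravel()
E
python3 - <<'E'
from h import *
t=cv2.imread('pics/top0.png');s=cv2.imread('pics/scene0.png')
def blobs(im,roi,kind,amin):
    x0,y0,x1,y1=roi;c=im[y0:y1,x0:x1].astype(int)
    if kind=='pot': m=(c[...,2]-c[...,1]>-3)   # grey-brown vs green table
    else: m=(c[...,0]>c[...,2]-8)&(c.sum(2)>350)
    m=cv2.morphologyEx(m.astype('uint8'),cv2.MORPH_OPEN,np.ones((3,3)))
    n,_,st,ce=cv2.connectedComponentsWithStats(m)
    return [(st[i][:5]+[x0,y0,0,0,0],ce[i]+[x0,y0]) for i in range(1,n) if st[i][4]>amin]
print('patch',t[240,300],t[231,335],t[148,253],t[150,308],s[180,340],s[192,325],s[254,299],s[262,320])
for n,im,rp,rd in(('top',t,(180,215,460,258),(235,130,380,172)),('scene',s,(200,135,480,220),(235,225,415,295))):
    for k,r,z in(('pot',rp,.022),('disc',rd,.024)):
        for st,c in blobs(im,r,k,30): print(n,k,st,c.round(1),ray(n,*c,z).round(4))
a=t[125:265,175:455];cv2.imwrite('pics/c1.png',cv2.resize(a,(800,400),interpolation=cv2.INTER_CUBIC))
E
```

```text
patch [ 78 100  93] [42 50 57] [125 115 116] [ 93 115 116] [102 122 115] [69 80 86] [154 150 148] [114 137 148]
top pot [316 220  21  22 383] [326.  230.7] [ 0.4306 -0.0013  0.022 ]
top pot [260 224  15  15 182] [266.8 230.9] [0.4284 0.1481 0.022 ]
top pot [369 223  26  26 539] [381.7 235.6] [ 0.4195 -0.1419  0.022 ]
top pot [427 230  22  17 285] [437.2 237.4] [ 0.4165 -0.2819  0.022 ]
top pot [187 231  20  19 296] [196.4 240.2] [0.403 0.324 0.022]
top disc [242 137  23  21 403] [253.1 147. ] [0.6483 0.1914 0.024 ]
top disc [278 137  23  21 399] [288.9 146.9] [0.6497 0.0978 0.024 ]
top disc [313 141  23  22 407] [324.  151.6] [0.638  0.0057 0.024 ]
top disc [348 144  23  23 409] [359.3 155. ] [ 0.6298 -0.0864  0.024 ]
scene pot [207 143  17  36 411] [214.7 162.3] [ 0.3917 -0.2917  0.022 ]
scene pot [238 143  47  19 297] [261.4 151.5] [ 0.3154 -0.1925  0.022 ]
scene pot [313 154  54  14 541] [340.4 159.8] [0.2999 0.0173 0.022 ]
scene pot [254 162  25  28 561] [266.3 175.2] [ 0.4103 -0.1444  0.022 ]
scene pot [370 161   7   7  31] [373.4 163.4] [0.2937 0.1019 0.022 ]
scene pot [310 176  23  25 451] [321.  188.2] [ 0.4257 -0.0022  0.022 ]
scene pot [394 177  34  15 441] [410.2 183.7] [0.3542 0.2006 0.022 ]
scene pot [377 192  16  17 218] [384.5 200.4] [0.4317 0.1487 0.022 ]
scene pot [453 195  20  21 345] [462.4 205. ] [0.4025 0.3234 0.022 ]
scene pot [220 214  23   6  90] [229.2 217.3] [ 0.575 -0.171  0.022]
scene disc [241 230  32  23 590] [256.7 241.2] [ 0.6291 -0.0862  0.024 ]
scene disc [283 241  33  24 639] [298.7 252.6] [0.6374 0.0056 0.024 ]
scene disc [327 254  33  26 699] [343.  266.2] [0.6497 0.098  0.024 ]
scene disc [374 262  35  27 747] [391. 275.] [0.6481 0.1903 0.024 ]
```

View pics/c1.png

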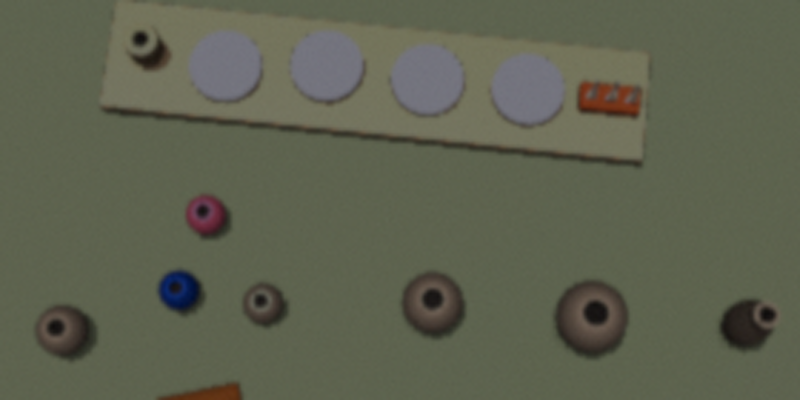

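Both cameras agree on the discs to within 1 mm. The right end holds the cones, so from right to left the order is a, b, c, d. Next I'll refine the pot centres by fitting the silhouette in both cameras.

```bash
cat >> h.py <<'E'
POT=dict(a=(.036,.036),b=(.045,.043),c=(.054,.050),d=(.063,.057))
def fitpot(n,im,k,xy,z0=0.):
    """best position of the projected globe outline (edge gradient along the outline normal)"""
    from scipy.optimize import minimize
    w,h=POT[k];g=cv2.GaussianBlur(im.astype(np.float32),(0,0),1.2)
    f=(g[...,2]-g[...,0])+0   # red minus blue
    f=g[...,2]-g[...,1]       # clay vs green table, shadow-insensitive
    a=np.linspace(0,2*np.pi,72,endpoint=False)
    C=optics.camera_model(n)['cam_to_world'][:3,3]
    def cost(p):
        c=np.array([p[0],p[1],z0+h/2]);d=C-c;d/=np.linalg.norm(d)
        e1=np.cross(d,[0,0,1.]);e1/=np.linalg.norm(e1);e2=np.cross(d,e1)
        def s(r):
            P=np.array([proj(n,c+(e1*np.cos(t)+e2*np.sin(t)*h/w*1.03)*r) for t in a]).astype(np.float32)
            return cv2.remap(f,P[None,:,0],P[None,:,1],cv2.INTER_LINEAR)[0]
        return -(s(w/2*.85)-s(w/2*1.15)).mean()
    b=minimize(cost,xy,method='Nelder-Mead',options=dict(initial_simplex=np.array(xy)+np.array([[0,0],[.008,0],[0,.008]]),xatol=2e-4,fatol=1e-3))
    return b.x,b.fun
E
python3 - <<'E'
from h import *
I={n:cv2.imread(f'pics/{n}0.png') for n in('top','scene')}
X=dict(a=(.43,.148),b=(.403,.324),c=(.429,-.002),d=(.416,-.143))
for k in X:
    for n in I:print(k,n,*[np.round(v,4) for v in fitpot(n,I[n],k,X[k])])
E
```

```text
Traceback (most recent call last):
  File "h.py", line 29, in fitpot
    b=minimize(cost,xy,method='Nelder-Mead',options=dict(initial_simplex=np.array(xy)+np.array([[0,0],[.008,0],[0,.008]]),xatol=2e-4,fatol=1e-3))
  File "h.py", line 28, in cost
    return -(s(w/2*.85)-s(w/2*1.15)).mean()
                        ~^^^^^^^^^^
  File "h.py", line 26, in s
    P=np.array([proj(n,c+(e1*np.cos(t)+e2*np.sin(t)*h/w*1.03)*r) for t in a]).astype(np.float32)
                ~~~~^^^^^^^^^^^^^^^^^^^^^^^^^^^^^^^^^^^^^^^^^^^^
  File "h.py", line 10, in proj
    m=optics.camera_model(n);K=np.array([[m['fx'],0,m['cx']],[0,m['fy'],m['cy']],[0,0,1]])
ValueError: time passes only in moves, steps and waits
```

drive_tool(
  deltas=[
    {"gripper": 0,"offset": [0.031,-0.036,0.008],"angular": [0,0,-0.15]},
    {"gripper": 0,"offset": [0.062,-0.072,0.016],"angular": [0,0,-0.3]},
    {"gripper": 0,"offset": [0.093,-0.108,0.024],"angular": [0,0,-0.45]},
    {"gripper": 0,"offset": [0.124,-0.144,0.032],"angular": [0,0,-0.6]},
    {"gripper": 0,"offset": [0.155,-0.18,0.04],"angular": [0,0,-0.75]},
  ],
  grip_force=30,
)

```text
t: 0.6
eef_pos: [0.3593, -0.3721, 0.2634]
tool_rot: [-0.0, 0.864, 0.504, -0.0]
contact_force: [1.3, -0.4, -0.8]
gripper_width: 1.002
grasp_force: 0.0
```

```bash
cat > go.py <<'E'
import sys;from h import *
o=bot.get_obs();q=o['tool_rot'];r=R.from_quat(q[[1,2,3,0]]);M=r.as_matrix();p=o['eef_pos']
print('t',round(o['t'],2),'pos',p.round(4),'yaw_y',np.degrees(np.arctan2(M[1,1],M[0,1])).round(2),'grip',round(o['gripper_width'],3),round(o['grasp_force'],1),'F',o['contact_force'].round(1),'q',o['q'].round(2))
yaw=-3.5
G=R.from_matrix(np.array([[-np.sin(np.radians(yaw)),np.cos(np.radians(yaw)),0],[np.cos(np.radians(yaw)),np.sin(np.radians(yaw)),0],[0,0,-1.]]))
if len(sys.argv)>3:
    d=np.array(list(map(float,sys.argv[1:4])))-p
    print('offset',(M.T@d).round(4),'ang',((r.inv()*G).as_rotvec()/(np.pi/4)).round(3))
E
python3 go.py .4175 -.1415 .22
```

```text
t 0.6 pos [ 0.3593 -0.3721  0.2634] yaw_y -29.52 grip 1.002 0.0 F [ 1.3 -0.4 -0.8] q [ 0.84  0.27 -0.18  1.96  0.06  0.91  0.11]
offset [ 0.2293 -0.0629  0.0434] ang [-0.    -0.    -0.578]
```

drive_tool(
  deltas=[
    {"gripper": 0,"offset": [0.046,-0.013,0.009],"angular": [0,0,-0.12]},
    {"gripper": 0,"offset": [0.092,-0.025,0.017],"angular": [0,0,-0.24]},
    {"gripper": 0,"offset": [0.138,-0.038,0.026],"angular": [0,0,-0.36]},
    {"gripper": 0,"offset": [0.184,-0.05,0.035],"angular": [0,0,-0.48]},
    {"gripper": 0,"offset": [0.229,-0.063,0.043],"angular": [0,0,-0.578]},
  ],
)

```text
t: 1.1
eef_pos: [0.4184, -0.1422, 0.2206]
tool_rot: [0.0, 0.729, 0.685, 0.0]
contact_force: [1.2, 0.5, -0.3]
gripper_width: 1.002
grasp_force: 0.0
```

```bash
python3 go.py .4175 -.1415 .076
python3 - <<'E'
from h import *
im=optics.read_camera('wrist');cv2.imwrite('pics/w1.png',im)
E
```

```text
t 1.1 pos [ 0.4184 -0.1422  0.2206] yaw_y -3.58 grip 1.002 0.0 F [ 1.2  0.5 -0.3] q [ 0.54  0.23 -0.4   2.15  0.13  0.78 -0.  ]
offset [ 0.0007 -0.001   0.1446] ang [ 0.     0.    -0.002]
```

View pics/w1.png

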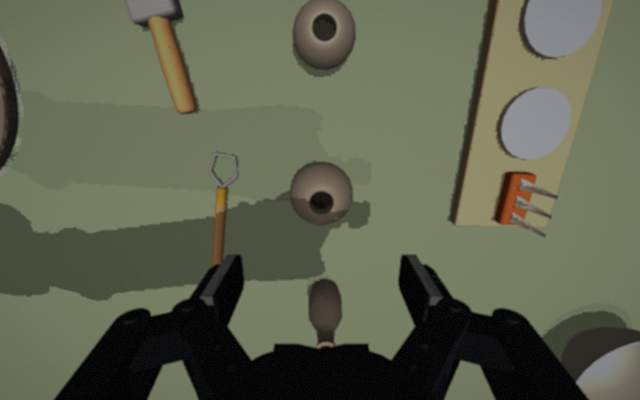

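The wrist view shows pot d at (321,193), midway between the fingers. The bottle is at (325,310) and pot c is at (324,33). I'll check these pixels against the wrist calibration.

Run:
```python
from h import *
im=cv2.imread('pics/w1.png')
for n,P in(('d',(.4175,-.1415)),('c',(.429,-.0015))):print(n,proj('wrist',(*P,POT[n][1]/2)).round(1),proj('wrist',(*P,POT[n][1])).round(1),fitpot('wrist',im,n,P))
```

```text
d [318.5 201.8] [318.2 212.1] (array([ 0.4201597 , -0.13240591]), np.float64(-15.274234771728516))
c [323.3  46.1] [323.6  39.4] (array([0.42958431, 0.00542513]), np.float64(-15.695552825927734))
```

```bash
python3 go.py .4175 -.1415 .076
python3 - <<'E'
from h import *
m=CM('wrist');print(m)
im=optics.read_camera('wrist');cv2.imwrite('pics/w2.png',im)
for n,P in(('d',(.4175,-.1415)),('c',(.429,-.0015))):print(n,fitpot('wrist',im,n,P))
E
```

```text
t 1.15 pos [ 0.4198 -0.1345  0.2198] yaw_y -2.87 grip 0.998 0.0 F [ 0.9  7.  -0.6] q [ 0.54  0.24 -0.41  2.15  0.13  0.78 -0.01]
offset [-0.0077 -0.0019  0.1438] ang [-0.    -0.005  0.014]
{'fx': 275.34073669266814, 'fy': 275.34073669266814, 'cx': 320.84675220159284, 'cy': 200.03529420659183, 'dist': array([-0.02692216,  0.        ,  0.        ,  0.        ,  0.        ]), 'cam_to_world': array([[ 9.98765234e-01,  4.70150668e-02,  1.60496434e-02,
         4.24408057e-01],
       [-4.96790450e-02,  9.45252323e-01,  3.22536879e-01,
        -5.07505593e-02],
       [-6.86979039e-06, -3.22935953e-01,  9.46420821e-01,
         2.89670511e-01],
       [ 0.00000000e+00,  0.00000000e+00,  0.00000000e+00,
         1.00000000e+00]])}
d (array([ 0.4186995 , -0.14113103]), np.float64(-15.004426956176758))
c (array([ 0.42984247, -0.00149324]), np.float64(-17.177494049072266))
```

The first wrist picture was taken during an overshoot. Once settled, the wrist camera agrees with the fixed ones to 1 mm. I'll descend on pot d with tapered rows.

drive_tool(
  deltas=[
    {"gripper": 0,"offset": [0,0,0.04],"angular": [0,0,0]},
    {"gripper": 0,"offset": [0,0,0.08],"angular": [0,0,0]},
    {"gripper": 0,"offset": [0,0,0.115],"angular": [0,0,0]},
    {"gripper": 0,"offset": [0,0,0.135],"angular": [0,0,0]},
    {"gripper": 0,"offset": [0,0,0.144],"angular": [0,0,0]},
  ],
)

```text
t: 1.7
eef_pos: [0.4172, -0.1443, 0.075]
tool_rot: [-0.001, 0.73, 0.683, -0.001]
contact_force: [-0.4, -0.7, 0.1]
gripper_width: 1.003
grasp_force: 0.0
```

drive_tool(
  deltas=[
    {"gripper": 0,"offset": [0,0,0],"angular": [0,0,0]},
    {"gripper": 0,"offset": [0,0,0],"angular": [0,0,0]},
    {"gripper": 60,"offset": [0,0,0],"angular": [0,0,0]},
  ],
)

```text
t: 2.0
eef_pos: [0.4192, -0.1445, 0.078]
tool_rot: [0.001, 0.73, 0.683, 0.001]
contact_force: [-0.4, -0.1, -0.8]
gripper_width: 0.856
grasp_force: 0.0
```

drive_tool(
  deltas=[
    {"gripper": 110,"offset": [0,0,0],"angular": [0,0,0]},
    {"gripper": 110,"offset": [0,0,0],"angular": [0,0,0]},
    {"gripper": 110,"offset": [0,0,0],"angular": [0,0,0]},
    {"gripper": 110,"offset": [0,0,0],"angular": [0,0,0]},
  ],
)

```text
t: 2.4
eef_pos: [0.419, -0.1444, 0.0783]
tool_rot: [0.001, 0.73, 0.683, 0.0]
contact_force: [-1.6, 0.1, 9.7]
gripper_width: 0.726
grasp_force: 30.1
```

```bash
python3 go.py .4175 -.1415 .076
```

```text
t 2.4 pos [ 0.419  -0.1444  0.0783] yaw_y -3.8 grip 0.726 30.1 F [-1.6  0.1  9.7] q [ 0.43  0.5  -0.29  2.24  0.33  0.44 -0.18]
offset [ 0.0028 -0.0017  0.0023] ang [ 0.002  0.001 -0.007]
```

Pot d is gripped. Lifting and carrying it now.

drive_tool(
  deltas=[
    {"gripper": 110,"offset": [0,0,-0.01],"angular": [0,0,0]},
    {"gripper": 110,"offset": [0,0,-0.035],"angular": [0,0,0]},
    {"gripper": 110,"offset": [0,0,-0.07],"angular": [0,0,0]},
    {"gripper": 110,"offset": [0,0,-0.09],"angular": [0,0,0]},
    {"gripper": 110,"offset": [0,0,-0.1],"angular": [0,0,0]},
  ],
)

```text
t: 2.9
eef_pos: [0.4192, -0.1444, 0.1794]
tool_rot: [0.002, 0.73, 0.683, 0.001]
contact_force: [-0.4, 0.1, -1.6]
gripper_width: 0.715
grasp_force: 33.3
```

```bash
python3 go.py .648 .188 .178
```

```text
t 2.9 pos [ 0.4192 -0.1444  0.1794] yaw_y -3.8 grip 0.715 33.3 F [-0.4  0.1 -1.6] q [ 0.54  0.31 -0.4   2.18  0.19  0.68 -0.06]
offset [0.3468 0.2063 0.0018] ang [ 0.005  0.001 -0.007]
```

drive_tool(
  deltas=[
    {"gripper": 110,"offset": [0.015,0.009,0],"angular": [0,0,0]},
    {"gripper": 110,"offset": [0.045,0.027,0],"angular": [0,0,0]},
    {"gripper": 110,"offset": [0.085,0.05,0],"angular": [0,0,0]},
    {"gripper": 110,"offset": [0.125,0.074,0],"angular": [0,0,0]},
    {"gripper": 110,"offset": [0.165,0.098,0],"angular": [0,0,0]},
  ],
)

```text
t: 3.4
eef_pos: [0.5275, 0.0153, 0.1768]
tool_rot: [-0.0, 0.73, 0.683, -0.0]
contact_force: [0.9, 0.0, -0.8]
gripper_width: 0.718
grasp_force: 33.3
```

drive_tool(
  deltas=[
    {"gripper": 110,"offset": [0.04,0.024,0],"angular": [0,0,0]},
    {"gripper": 110,"offset": [0.08,0.048,0],"angular": [0,0,0]},
    {"gripper": 110,"offset": [0.12,0.071,0],"angular": [0,0,0]},
    {"gripper": 110,"offset": [0.155,0.092,0],"angular": [0,0,0]},
    {"gripper": 110,"offset": [0.175,0.104,0],"angular": [0,0,0]},
  ],
)

```text
t: 3.9
eef_pos: [0.643, 0.1858, 0.1765]
tool_rot: [-0.001, 0.729, 0.685, 0.001]
contact_force: [-0.7, 0.0, -0.8]
gripper_width: 0.72
grasp_force: 33.3
```

drive_tool(
  deltas=[
    {"gripper": 110,"offset": [0.007,0.004,0.0],"angular": [0,0,0]},
    {"gripper": 110,"offset": [0.007,0.004,0],"angular": [0,0,0]},
    {"gripper": 110,"offset": [0.007,0.004,0],"angular": [0,0,0]},
  ],
)

```text
t: 4.2
eef_pos: [0.6462, 0.1868, 0.1763]
tool_rot: [0.0, 0.73, 0.683, -0.001]
contact_force: [-0.3, 0.2, -1.3]
gripper_width: 0.719
grasp_force: 33.3
```

```bash
python3 go.py .648 .188 .103
```

```text
t 4.2 pos [0.6462 0.1868 0.1763] yaw_y -3.84 grip 0.719 33.3 F [-0.3  0.2 -1.3] q [-0.1   0.64 -0.4   1.64  0.29  0.93 -0.67]
offset [0.0014 0.0018 0.0733] ang [-0.002  0.002 -0.008]
```

drive_tool(
  deltas=[
    {"gripper": 110,"offset": [0.001,0.002,0.015],"angular": [0,0,0]},
    {"gripper": 110,"offset": [0.001,0.002,0.04],"angular": [0,0,0]},
    {"gripper": 110,"offset": [0.001,0.002,0.06],"angular": [0,0,0]},
    {"gripper": 110,"offset": [0.001,0.002,0.068],"angular": [0,0,0]},
    {"gripper": 110,"offset": [0.001,0.002,0.07],"angular": [0,0,0]},
  ],
)

```text
t: 4.7
eef_pos: [0.6481, 0.1882, 0.1053]
tool_rot: [-0.0, 0.73, 0.683, -0.001]
contact_force: [0.3, 0.2, -1.9]
gripper_width: 0.719
grasp_force: 33.3
```

drive_tool(
  deltas=[
    {"gripper": 110,"offset": [0,0,0.001],"angular": [0,0,0]},
    {"gripper": 110,"offset": [0,0,0.002],"angular": [0,0,0]},
    {"gripper": 110,"offset": [0,0,0.002],"angular": [0,0,0]},
  ],
)

```text
t: 5.0
eef_pos: [0.6494, 0.1896, 0.1057]
tool_rot: [0.0, 0.73, 0.683, 0.001]
contact_force: [0.3, -0.3, -2.0]
gripper_width: 0.714
grasp_force: 33.3
```

```bash
python3 go.py .648 .188 .1025
```

```text
t 5.0 pos [0.6494 0.1896 0.1057] yaw_y -3.79 grip 0.714 33.3 F [ 0.3 -0.3 -2. ] q [-0.12  0.73 -0.37  1.66  0.34  0.81 -0.71]
offset [-0.0017 -0.0013  0.0032] ang [ 0.002 -0.001 -0.006]
```

drive_tool(
  deltas=[
    {"gripper": 110,"offset": [-0.001,0,0.001],"angular": [0,0,0]},
    {"gripper": 110,"offset": [-0.001,0,0.002],"angular": [0,0,0]},
    {"gripper": 110,"offset": [-0.001,0,0.002],"angular": [0,0,0]},
  ],
)

```text
t: 5.3
eef_pos: [0.6488, 0.1884, 0.1029]
tool_rot: [0.0, 0.73, 0.683, -0.0]
contact_force: [-0.7, -0.1, -0.4]
gripper_width: 0.719
grasp_force: 33.3
```

drive_tool(
  deltas=[
    {"gripper": 110,"offset": [0,0,0.001],"angular": [0,0,0]},
    {"gripper": 110,"offset": [0,0,0.001],"angular": [0,0,0]},
  ],
)

```text
t: 5.5
eef_pos: [0.649, 0.1885, 0.1025]
tool_rot: [0.0, 0.73, 0.683, 0.0]
contact_force: [-1.7, -0.9, 3.6]
gripper_width: 0.721
grasp_force: 33.7
```

Pot d is in contact (+3.6 N), so I'll release it gradually and retreat.

drive_tool(
  deltas=[
    {"gripper": 65,"offset": [0,0,0],"angular": [0,0,0]},
    {"gripper": 45,"offset": [0,0,0],"angular": [0,0,0]},
    {"gripper": 20,"offset": [0,0,0],"angular": [0,0,0]},
    {"gripper": 0,"offset": [0,0,0],"angular": [0,0,0]},
    {"gripper": 0,"offset": [0,0,0],"angular": [0,0,0]},
  ],
)

```text
t: 6.0
eef_pos: [0.6489, 0.1885, 0.1018]
tool_rot: [-0.0, 0.73, 0.683, 0.0]
contact_force: [-1.0, -0.8, 0.3]
gripper_width: 0.995
grasp_force: 0.0
```

drive_tool(
  deltas=[
    {"gripper": 0,"offset": [0,0,-0.02],"angular": [0,0,0]},
    {"gripper": 0,"offset": [0,0,-0.05],"angular": [0,0,0]},
    {"gripper": 0,"offset": [0,0,-0.085],"angular": [0,0,0]},
    {"gripper": 0,"offset": [0,0,-0.1],"angular": [0,0,0]},
    {"gripper": 0,"offset": [0,0,-0.105],"angular": [0,0,0]},
  ],
)

```text
t: 6.5
eef_pos: [0.6497, 0.1888, 0.209]
tool_rot: [0.001, 0.73, 0.683, 0.002]
contact_force: [-0.8, -0.3, 0.0]
gripper_width: 1.003
grasp_force: 0.0
```

```bash
python3 - <<'E'
from h import *
s=optics.read_camera('scene');cv2.imwrite('pics/s2.png',s);print(fitpot('scene',s,'d',(.648,.191),.024))
E
python3 go.py .429 -.0015 .207
```

```text
(array([0.64268703, 0.18761404]), np.float64(-2.7463035583496094))
t 6.55 pos [0.6493 0.1886 0.2082] yaw_y -3.79 grip 0.998 0.0 F [-0.4  0.9  0.4] q [-0.09  0.61 -0.41  1.61  0.28  0.98 -0.66]
offset [-0.2042 -0.2073  0.0007] ang [ 0.003 -0.001 -0.006]
```

View pics/s2.png

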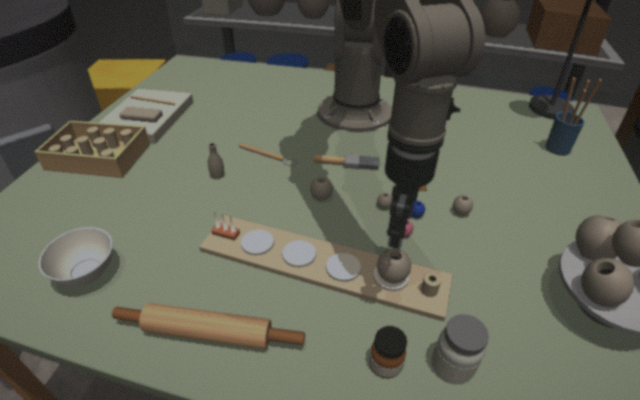

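Pot d stands upright and centred on the disc at (394,266). Moving on to pot c.

drive_tool(
  deltas=[
    {"gripper": 0,"offset": [-0.034,-0.034,0],"angular": [0,0,0]},
    {"gripper": 0,"offset": [-0.068,-0.068,0],"angular": [0,0,0]},
    {"gripper": 0,"offset": [-0.102,-0.102,0],"angular": [0,0,0]},
    {"gripper": 0,"offset": [-0.136,-0.136,0],"angular": [0,0,0]},
    {"gripper": 0,"offset": [-0.165,-0.167,0],"angular": [0,0,0]},
  ],
)

```text
t: 7.05
eef_pos: [0.4684, 0.0328, 0.2051]
tool_rot: [-0.001, 0.73, 0.683, -0.002]
contact_force: [0.1, -0.6, 0.7]
gripper_width: 1.003
grasp_force: 0.0
```

drive_tool(
  deltas=[
    {"gripper": 0,"offset": [-0.024,-0.024,0],"angular": [0,0,0]},
    {"gripper": 0,"offset": [-0.039,-0.04,0],"angular": [0,0,0]},
    {"gripper": 0,"offset": [-0.039,-0.04,0],"angular": [0,0,0]},
    {"gripper": 0,"offset": [-0.039,-0.04,0],"angular": [0,0,0]},
  ],
)

```text
t: 7.45
eef_pos: [0.4285, -0.0016, 0.2062]
tool_rot: [-0.0, 0.73, 0.683, -0.0]
contact_force: [0.1, 0.5, -0.5]
gripper_width: 1.001
grasp_force: 0.0
```

```bash
python3 go.py .4285 -.0015 .075
```

```text
t 7.45 pos [ 0.4285 -0.0016  0.2062] yaw_y -3.83 grip 1.001 0.0 F [ 0.1  0.5 -0.5] q [ 0.27  0.24 -0.46  2.19  0.16  0.74 -0.36]
offset [1.000e-04 1.000e-04 1.312e-01] ang [-0.001 -0.    -0.007]
```

Right on target, so I'll descend and grip pot c.

drive_tool(
  deltas=[
    {"gripper": 0,"offset": [0,0,0.03],"angular": [0,0,0]},
    {"gripper": 0,"offset": [0,0,0.07],"angular": [0,0,0]},
    {"gripper": 0,"offset": [0,0,0.105],"angular": [0,0,0]},
    {"gripper": 0,"offset": [0,0,0.123],"angular": [0,0,0]},
    {"gripper": 0,"offset": [0,0,0.131],"angular": [0,0,0]},
  ],
)

```text
t: 7.95
eef_pos: [0.4286, -0.0003, 0.0736]
tool_rot: [-0.001, 0.729, 0.684, -0.001]
contact_force: [-0.4, -0.4, -0.3]
gripper_width: 0.995
grasp_force: 0.0
```

drive_tool(
  deltas=[
    {"gripper": 0,"offset": [0,0,0],"angular": [0,0,0]},
    {"gripper": 40,"offset": [0,0,0],"angular": [0,0,0]},
    {"gripper": 70,"offset": [0,0,0],"angular": [0,0,0]},
    {"gripper": 85,"offset": [0,0,0],"angular": [0,0,0]},
    {"gripper": 100,"offset": [0,0,0],"angular": [0,0,0]},
  ],
)

```text
t: 8.45
eef_pos: [0.4296, -0.0015, 0.077]
tool_rot: [0.001, 0.73, 0.683, 0.001]
contact_force: [-0.9, 0.2, 8.9]
gripper_width: 0.616
grasp_force: 22.4
```

drive_tool(
  deltas=[
    {"gripper": 130,"offset": [0,0,0],"angular": [0,0,0]},
    {"gripper": 130,"offset": [0,0,0],"angular": [0,0,0]},
    {"gripper": 130,"offset": [0,0,0],"angular": [0,0,0]},
  ],
)

```text
t: 8.75
eef_pos: [0.4295, -0.0015, 0.077]
tool_rot: [0.001, 0.73, 0.683, 0.001]
contact_force: [-1.7, -0.5, 9.5]
gripper_width: 0.611
grasp_force: 29.6
```

```bash
python3 go.py .4285 -.0015 .075
```

```text
t 8.75 pos [ 0.4295 -0.0015  0.077 ] yaw_y -3.8 grip 0.611 29.6 F [-1.7 -0.5  9.5] q [ 0.14  0.49 -0.33  2.26  0.38  0.43 -0.57]
offset [-0.0001 -0.001   0.002 ] ang [ 0.003  0.    -0.007]
```

drive_tool(
  deltas=[
    {"gripper": 130,"offset": [0,0,-0.01],"angular": [0,0,0]},
    {"gripper": 130,"offset": [0,0,-0.035],"angular": [0,0,0]},
    {"gripper": 130,"offset": [0,0,-0.07],"angular": [0,0,0]},
    {"gripper": 130,"offset": [0,0,-0.09],"angular": [0,0,0]},
    {"gripper": 130,"offset": [0,0,-0.1],"angular": [0,0,0]},
  ],
)

```text
t: 9.25
eef_pos: [0.4296, -0.0015, 0.1783]
tool_rot: [0.001, 0.73, 0.683, 0.001]
contact_force: [0.1, 0.5, -0.8]
gripper_width: 0.614
grasp_force: 31.8
```

drive_tool(
  deltas=[
    {"gripper": 130,"offset": [0.008,0.015,0],"angular": [0,0,0]},
    {"gripper": 130,"offset": [0.024,0.045,0],"angular": [0,0,0]},
    {"gripper": 130,"offset": [0.044,0.083,0],"angular": [0,0,0]},
    {"gripper": 130,"offset": [0.064,0.12,0],"angular": [0,0,0]},
    {"gripper": 130,"offset": [0.084,0.157,0],"angular": [0,0,0]},
  ],
)

```text
t: 9.75
eef_pos: [0.5921, 0.0724, 0.1755]
tool_rot: [-0.0, 0.73, 0.683, -0.001]
contact_force: [0.6, -1.1, -0.7]
gripper_width: 0.61
grasp_force: 31.8
```

drive_tool(
  deltas=[
    {"gripper": 130,"offset": [0.018,0.034,0],"angular": [0,0,0]},
    {"gripper": 130,"offset": [0.028,0.052,0],"angular": [0,0,0]},
    {"gripper": 130,"offset": [0.03,0.056,0],"angular": [0,0,0]},
    {"gripper": 130,"offset": [0.03,0.056,0],"angular": [0,0,0]},
    {"gripper": 130,"offset": [0.03,0.056,0],"angular": [0,0,0]},
  ],
)

```text
t: 10.25
eef_pos: [0.6477, 0.0974, 0.1754]
tool_rot: [-0.0, 0.73, 0.683, -0.001]
contact_force: [0.1, -0.5, -0.5]
gripper_width: 0.615
grasp_force: 31.8
```

```bash
python3 go.py .6497 .0979 .101
```

```text
t 10.25 pos [0.6477 0.0974 0.1754] yaw_y -3.8 grip 0.615 31.8 F [ 0.1 -0.5 -0.5] q [ 0.04  0.61 -0.4   1.69  0.29  0.9  -0.55]
offset [0.0008 0.0021 0.0744] ang [-0.002  0.001 -0.007]
```

drive_tool(
  deltas=[
    {"gripper": 130,"offset": [0.001,0.001,0.015],"angular": [0,0,0]},
    {"gripper": 130,"offset": [0.001,0.001,0.04],"angular": [0,0,0]},
    {"gripper": 130,"offset": [0.001,0.001,0.062],"angular": [0,0,0]},
    {"gripper": 130,"offset": [0.001,0.001,0.071],"angular": [0,0,0]},
    {"gripper": 130,"offset": [0.001,0.001,0.073],"angular": [0,0,0]},
  ],
)

```text
t: 10.75
eef_pos: [0.6489, 0.0986, 0.1016]
tool_rot: [-0.001, 0.73, 0.683, -0.001]
contact_force: [0.7, 0.1, 0.1]
gripper_width: 0.61
grasp_force: 31.8
```

drive_tool(
  deltas=[
    {"gripper": 130,"offset": [0,0,0],"angular": [0,0,0]},
    {"gripper": 130,"offset": [0,0,0.001],"angular": [0,0,0]},
    {"gripper": 130,"offset": [0,0,0.001],"angular": [0,0,0]},
    {"gripper": 130,"offset": [0,0,0.001],"angular": [0,0,0]},
  ],
)

```text
t: 11.15
eef_pos: [0.6503, 0.0992, 0.1025]
tool_rot: [0.0, 0.73, 0.683, 0.0]
contact_force: [-0.7, -1.1, -1.6]
gripper_width: 0.615
grasp_force: 31.8
```

drive_tool(
  deltas=[
    {"gripper": 130,"offset": [0,-0.001,0.001],"angular": [0,0,0]},
    {"gripper": 130,"offset": [0,-0.001,0.002],"angular": [0,0,0]},
    {"gripper": 130,"offset": [0,-0.001,0.002],"angular": [0,0,0]},
  ],
)

```text
t: 11.45
eef_pos: [0.6492, 0.0993, 0.1012]
tool_rot: [0.0, 0.73, 0.683, 0.0]
contact_force: [-2.9, -1.6, 8.2]
gripper_width: 0.609
grasp_force: 32.5
```

drive_tool(
  deltas=[
    {"gripper": 95,"offset": [0,0,0],"angular": [0,0,0]},
    {"gripper": 75,"offset": [0,0,0],"angular": [0,0,0]},
    {"gripper": 45,"offset": [0,0,0],"angular": [0,0,0]},
    {"gripper": 0,"offset": [0,0,0],"angular": [0,0,0]},
    {"gripper": 0,"offset": [0,0,0],"angular": [0,0,0]},
  ],
)

```text
t: 11.95
eef_pos: [0.6489, 0.0993, 0.0998]
tool_rot: [-0.0, 0.73, 0.683, -0.0]
contact_force: [-0.2, -0.3, 0.1]
gripper_width: 1.002
grasp_force: 0.0
```

drive_tool(
  deltas=[
    {"gripper": 0,"offset": [0,0,-0.02],"angular": [0,0,0]},
    {"gripper": 0,"offset": [0,0,-0.05],"angular": [0,0,0]},
    {"gripper": 0,"offset": [0,0,-0.085],"angular": [0,0,0]},
    {"gripper": 0,"offset": [0,0,-0.1],"angular": [0,0,0]},
    {"gripper": 0,"offset": [0,0,-0.105],"angular": [0,0,0]},
  ],
)

```text
t: 12.45
eef_pos: [0.6499, 0.0995, 0.2068]
tool_rot: [0.001, 0.73, 0.683, 0.001]
contact_force: [0.5, 0.6, -0.5]
gripper_width: 1.003
grasp_force: 0.0
```

drive_tool(
  deltas=[
    {"gripper": 0,"offset": [0.025,-0.031,0],"angular": [0,0,0]},
    {"gripper": 0,"offset": [0.052,-0.065,0],"angular": [0,0,0]},
    {"gripper": 0,"offset": [0.08,-0.1,0],"angular": [0,0,0]},
    {"gripper": 0,"offset": [0.107,-0.134,0],"angular": [0,0,0]},
    {"gripper": 0,"offset": [0.134,-0.168,0],"angular": [0,0,0]},
  ],
)

```text
t: 12.95
eef_pos: [0.4881, 0.2445, 0.2035]
tool_rot: [-0.0, 0.73, 0.683, -0.001]
contact_force: [0.5, 0.7, -0.4]
gripper_width: 0.999
grasp_force: 0.0
```

drive_tool(
  deltas=[
    {"gripper": 0,"offset": [0.028,-0.035,0],"angular": [0,0,0]},
    {"gripper": 0,"offset": [0.054,-0.068,0],"angular": [0,0,0]},
    {"gripper": 0,"offset": [0.074,-0.093,0],"angular": [0,0,0]},
    {"gripper": 0,"offset": [0.074,-0.093,0],"angular": [0,0,0]},
    {"gripper": 0,"offset": [0.074,-0.093,0],"angular": [0,0,0]},
  ],
)

```text
t: 13.45
eef_pos: [0.4015, 0.3239, 0.2039]
tool_rot: [0.0, 0.729, 0.684, -0.001]
contact_force: [1.5, -0.9, 0.3]
gripper_width: 1.005
grasp_force: 0.0
```

```bash
python3 go.py .402 .324 .0735
```

```text
t 13.45 pos [0.4015 0.3239 0.2039] yaw_y -3.67 grip 1.005 0.0 F [ 1.5 -0.9  0.3] q [-0.37  0.39 -0.52  2.    0.26  0.82 -1.11]
offset [0.0004 0.0006 0.1304] ang [-0.002  0.002 -0.004]
```

drive_tool(
  deltas=[
    {"gripper": 0,"offset": [0,0,0.03],"angular": [0,0,0]},
    {"gripper": 0,"offset": [0,0,0.07],"angular": [0,0,0]},
    {"gripper": 0,"offset": [0,0,0.105],"angular": [0,0,0]},
    {"gripper": 0,"offset": [0,0,0.123],"angular": [0,0,0]},
    {"gripper": 0,"offset": [0,0,0.13],"angular": [0,0,0]},
  ],
)

```text
t: 13.95
eef_pos: [0.4023, 0.3215, 0.0722]
tool_rot: [0.0, 0.731, 0.683, -0.002]
contact_force: [0.1, -0.8, 0.2]
gripper_width: 1.003
grasp_force: 0.0
```

drive_tool(
  deltas=[
    {"gripper": 0,"offset": [0,0,0],"angular": [0,0,0]},
    {"gripper": 50,"offset": [0,0,0],"angular": [0,0,0]},
    {"gripper": 85,"offset": [0,0,0],"angular": [0,0,0]},
    {"gripper": 105,"offset": [0,0,0],"angular": [0,0,0]},
    {"gripper": 120,"offset": [0,0,0],"angular": [0,0,0]},
  ],
)

```text
t: 14.45
eef_pos: [0.4026, 0.3242, 0.0756]
tool_rot: [0.0, 0.73, 0.683, 0.001]
contact_force: [-0.7, -0.5, -0.3]
gripper_width: 0.533
grasp_force: 0.2
```

drive_tool(
  deltas=[
    {"gripper": 155,"offset": [0,0,0],"angular": [0,0,0]},
    {"gripper": 155,"offset": [0,0,0],"angular": [0,0,0]},
    {"gripper": 155,"offset": [0,0,0],"angular": [0,0,0]},
    {"gripper": 155,"offset": [0,0,0],"angular": [0,0,0]},
  ],
)

```text
t: 14.85
eef_pos: [0.4025, 0.3243, 0.0759]
tool_rot: [0.0, 0.73, 0.683, 0.001]
contact_force: [-2.0, -1.3, 8.1]
gripper_width: 0.506
grasp_force: 29.4
```

```bash
python3 go.py .638 .0057 .18
```

```text
t 14.85 pos [0.4025 0.3243 0.0759] yaw_y -3.78 grip 0.506 29.4 F [-2.  -1.3  8.1] q [-0.47  0.59 -0.41  2.06  0.43  0.57 -1.25]
offset [-0.3023  0.2561 -0.104 ] ang [ 0.001 -0.001 -0.006]
```

drive_tool(
  deltas=[
    {"gripper": 155,"offset": [0,0,-0.01],"angular": [0,0,0]},
    {"gripper": 155,"offset": [0,0,-0.035],"angular": [0,0,0]},
    {"gripper": 155,"offset": [0,0,-0.07],"angular": [0,0,0]},
    {"gripper": 155,"offset": [0,0,-0.095],"angular": [0,0,0]},
    {"gripper": 155,"offset": [0,0,-0.105],"angular": [0,0,0]},
  ],
)

```text
t: 15.35
eef_pos: [0.4031, 0.3249, 0.1828]
tool_rot: [0.0, 0.73, 0.683, 0.002]
contact_force: [-0.4, 0.2, -0.2]
gripper_width: 0.505
grasp_force: 30.7
```

drive_tool(
  deltas=[
    {"gripper": 155,"offset": [-0.013,0.011,0],"angular": [0,0,0]},
    {"gripper": 155,"offset": [-0.04,0.034,0],"angular": [0,0,0]},
    {"gripper": 155,"offset": [-0.075,0.064,0],"angular": [0,0,0]},
    {"gripper": 155,"offset": [-0.11,0.093,0],"angular": [0,0,0]},
    {"gripper": 155,"offset": [-0.145,0.123,0],"angular": [0,0,0]},
  ],
)

```text
t: 15.85
eef_pos: [0.5158, 0.1695, 0.1795]
tool_rot: [-0.0, 0.73, 0.684, -0.0]
contact_force: [-0.2, 0.9, 0.0]
gripper_width: 0.505
grasp_force: 30.7
```

drive_tool(
  deltas=[
    {"gripper": 155,"offset": [-0.035,0.03,0],"angular": [0,0,0]},
    {"gripper": 155,"offset": [-0.07,0.059,0],"angular": [0,0,0]},
    {"gripper": 155,"offset": [-0.105,0.089,0],"angular": [0,0,0]},
    {"gripper": 155,"offset": [-0.135,0.114,0],"angular": [0,0,0]},
    {"gripper": 155,"offset": [-0.152,0.129,0],"angular": [0,0,0]},
  ],
)

```text
t: 16.35
eef_pos: [0.6353, 0.0065, 0.179]
tool_rot: [0.0, 0.732, 0.682, -0.001]
contact_force: [0.2, 0.6, -0.0]
gripper_width: 0.507
grasp_force: 30.7
```

drive_tool(
  deltas=[
    {"gripper": 155,"offset": [-0.005,0.004,0],"angular": [0,0,0]},
    {"gripper": 155,"offset": [-0.005,0.004,0],"angular": [0,0,0]},
    {"gripper": 155,"offset": [-0.005,0.004,0],"angular": [0,0,0]},
  ],
)

```text
t: 16.65
eef_pos: [0.6368, 0.0077, 0.1795]
tool_rot: [-0.001, 0.729, 0.684, -0.0]
contact_force: [0.2, 0.5, 0.0]
gripper_width: 0.506
grasp_force: 30.7
```

```bash
python3 go.py .638 .0057 .1
```

```text
t 16.65 pos [0.6368 0.0077 0.1795] yaw_y -3.66 grip 0.506 30.7 F [0.2 0.5 0. ] q [ 0.19  0.58 -0.41  1.73  0.29  0.89 -0.41]
offset [-0.002   0.0014  0.0795] ang [-0.002 -0.001 -0.004]
```

drive_tool(
  deltas=[
    {"gripper": 155,"offset": [-0.001,0.0,0.015],"angular": [0,0,0]},
    {"gripper": 155,"offset": [-0.001,0.0,0.04],"angular": [0,0,0]},
    {"gripper": 155,"offset": [-0.001,0.0,0.063],"angular": [0,0,0]},
    {"gripper": 155,"offset": [-0.001,0.0,0.074],"angular": [0,0,0]},
    {"gripper": 155,"offset": [-0.001,0.0,0.077],"angular": [0,0,0]},
  ],
)

```text
t: 17.15
eef_pos: [0.6363, 0.0057, 0.101]
tool_rot: [-0.001, 0.73, 0.684, -0.001]
contact_force: [0.1, -0.1, -0.4]
gripper_width: 0.506
grasp_force: 30.7
```

drive_tool(
  deltas=[
    {"gripper": 155,"offset": [0,0,0],"angular": [0,0,0]},
    {"gripper": 155,"offset": [0,0,0.001],"angular": [0,0,0]},
    {"gripper": 155,"offset": [0,0,0.001],"angular": [0,0,0]},
    {"gripper": 155,"offset": [0,0,0.001],"angular": [0,0,0]},
  ],
)

```text
t: 17.55
eef_pos: [0.6382, 0.0048, 0.1027]
tool_rot: [0.0, 0.73, 0.683, 0.001]
contact_force: [0.3, 0.0, -0.6]
gripper_width: 0.507
grasp_force: 30.7
```

drive_tool(
  deltas=[
    {"gripper": 155,"offset": [0,0,0.001],"angular": [0,0,0]},
    {"gripper": 155,"offset": [0,0,0.001],"angular": [0,0,0]},
  ],
)

```text
t: 17.75
eef_pos: [0.6378, 0.0047, 0.101]
tool_rot: [0.0, 0.73, 0.683, 0.0]
contact_force: [-0.0, -0.0, -0.5]
gripper_width: 0.508
grasp_force: 30.7
```

drive_tool(
  deltas=[
    {"gripper": 155,"offset": [0,0,0.001],"angular": [0,0,0]},
    {"gripper": 155,"offset": [0,0,0.001],"angular": [0,0,0]},
  ],
)

```text
t: 17.95
eef_pos: [0.6378, 0.0047, 0.1]
tool_rot: [0.0, 0.73, 0.683, 0.0]
contact_force: [-0.4, -0.0, 1.3]
gripper_width: 0.508
grasp_force: 30.8
```

drive_tool(
  deltas=[
    {"gripper": 155,"offset": [0,0,0.0005],"angular": [0,0,0]},
    {"gripper": 155,"offset": [0,0,0.0005],"angular": [0,0,0]},
  ],
)

```text
t: 18.15
eef_pos: [0.6379, 0.0048, 0.1]
tool_rot: [0.0, 0.73, 0.683, -0.0]
contact_force: [-1.5, -0.1, 5.3]
gripper_width: 0.508
grasp_force: 31.1
```

drive_tool(
  deltas=[
    {"gripper": 120,"offset": [0,0,0],"angular": [0,0,0]},
    {"gripper": 100,"offset": [0,0,0],"angular": [0,0,0]},
    {"gripper": 60,"offset": [0,0,0],"angular": [0,0,0]},
    {"gripper": 0,"offset": [0,0,0],"angular": [0,0,0]},
    {"gripper": 0,"offset": [0,0,0],"angular": [0,0,0]},
  ],
)

```text
t: 18.65
eef_pos: [0.6377, 0.0048, 0.0993]
tool_rot: [-0.0, 0.73, 0.683, -0.0]
contact_force: [0.6, 0.6, -0.1]
gripper_width: 0.995
grasp_force: 0.0
```

drive_tool(
  deltas=[
    {"gripper": 0,"offset": [0,0,-0.02],"angular": [0,0,0]},
    {"gripper": 0,"offset": [0,0,-0.05],"angular": [0,0,0]},
    {"gripper": 0,"offset": [0,0,-0.085],"angular": [0,0,0]},
    {"gripper": 0,"offset": [0,0,-0.1],"angular": [0,0,0]},
    {"gripper": 0,"offset": [0,0,-0.105],"angular": [0,0,0]},
  ],
)

```text
t: 19.15
eef_pos: [0.6386, 0.0049, 0.2063]
tool_rot: [0.001, 0.73, 0.683, 0.001]
contact_force: [-0.9, 0.5, 0.2]
gripper_width: 0.999
grasp_force: 0.0
```

drive_tool(
  deltas=[
    {"gripper": 0,"offset": [0.018,-0.03,0],"angular": [0,0,0]},
    {"gripper": 0,"offset": [0.043,-0.073,0],"angular": [0,0,0]},
    {"gripper": 0,"offset": [0.068,-0.115,0],"angular": [0,0,0]},
    {"gripper": 0,"offset": [0.093,-0.157,0],"angular": [0,0,0]},
    {"gripper": 0,"offset": [0.115,-0.194,0],"angular": [0,0,0]},
  ],
)

```text
t: 19.65
eef_pos: [0.4488, 0.133, 0.2031]
tool_rot: [-0.001, 0.73, 0.684, -0.001]
contact_force: [1.0, 0.3, 0.3]
gripper_width: 0.997
grasp_force: 0.0
```

drive_tool(
  deltas=[
    {"gripper": 0,"offset": [0.015,-0.025,0],"angular": [0,0,0]},
    {"gripper": 0,"offset": [0.015,-0.025,0],"angular": [0,0,0]},
    {"gripper": 0,"offset": [0.015,-0.025,0],"angular": [0,0,0]},
    {"gripper": 0,"offset": [0.015,-0.025,0],"angular": [0,0,0]},
  ],
)

```text
t: 20.05
eef_pos: [0.4285, 0.1481, 0.2039]
tool_rot: [-0.0, 0.731, 0.683, -0.0]
contact_force: [-0.0, 0.0, -1.0]
gripper_width: 0.999
grasp_force: 0.0
```

```bash
python3 go.py .428 .149 .072
python3 - <<'E'
from h import *
CM('wrist');im=optics.read_camera('wrist');cv2.imwrite('pics/w3.png',im);print(fitpot('wrist',im,'a',(.428,.149)))
E
```

```text
t 20.05 pos [0.4285 0.1481 0.2039] yaw_y -3.86 grip 0.999 0.0 F [-0.  0. -1.] q [-0.01  0.3  -0.53  2.13  0.22  0.76 -0.75]
offset [ 0.0009 -0.0005  0.1319] ang [-0.001  0.    -0.008]
(array([0.42833369, 0.14834863]), np.float64(-13.62342357635498))
```

View pics/w3.png

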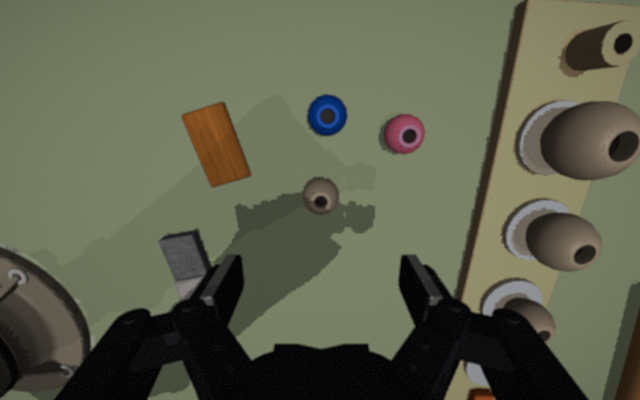

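Grey pot a is at (321,195), centred between the fingers, and its measured position matches. The blue and pink pots are clear of the gripper, and d, c and b stand on their discs. Grasping a.

drive_tool(
  deltas=[
    {"gripper": 0,"offset": [0,0,0.03],"angular": [0,0,0]},
    {"gripper": 0,"offset": [0,0,0.07],"angular": [0,0,0]},
    {"gripper": 0,"offset": [0,0,0.105],"angular": [0,0,0]},
    {"gripper": 0,"offset": [0,0,0.123],"angular": [0,0,0]},
    {"gripper": 0,"offset": [0,0,0.132],"angular": [0,0,0]},
  ],
)

```text
t: 20.6
eef_pos: [0.4276, 0.1479, 0.0703]
tool_rot: [-0.001, 0.731, 0.683, -0.001]
contact_force: [0.8, -0.3, 0.3]
gripper_width: 1.0
grasp_force: 0.0
```

drive_tool(
  deltas=[
    {"gripper": 0,"offset": [0,0,0],"angular": [0,0,0]},
    {"gripper": 60,"offset": [0,0,0],"angular": [0,0,0]},
    {"gripper": 100,"offset": [0,0,0],"angular": [0,0,0]},
    {"gripper": 130,"offset": [0,0,0],"angular": [0,0,0]},
    {"gripper": 145,"offset": [0,0,0],"angular": [0,0,0]},
  ],
)

```text
t: 21.1
eef_pos: [0.4282, 0.149, 0.0731]
tool_rot: [0.0, 0.73, 0.683, 0.001]
contact_force: [-0.3, 0.1, -0.1]
gripper_width: 0.431
grasp_force: 0.0
```

drive_tool(
  deltas=[
    {"gripper": 180,"offset": [0,0,0],"angular": [0,0,0]},
    {"gripper": 180,"offset": [0,0,0],"angular": [0,0,0]},
    {"gripper": 180,"offset": [0,0,0],"angular": [0,0,0]},
    {"gripper": 180,"offset": [0,0,0],"angular": [0,0,0]},
  ],
)

```text
t: 21.5
eef_pos: [0.4282, 0.1491, 0.0732]
tool_rot: [0.0, 0.73, 0.683, 0.0]
contact_force: [-1.5, -1.7, 8.3]
gripper_width: 0.401
grasp_force: 29.0
```

```bash
python3 go.py .6295 -.0863 .18
```

```text
t 21.5 pos [0.4282 0.1491 0.0732] yaw_y -3.79 grip 0.401 29.0 F [-1.5 -1.7  8.3] q [-0.15  0.53 -0.39  2.21  0.44  0.47 -0.95]
offset [-0.2216  0.2166 -0.1065] ang [ 0.002 -0.    -0.006]
```

drive_tool(
  deltas=[
    {"gripper": 180,"offset": [0,0,-0.01],"angular": [0,0,0]},
    {"gripper": 180,"offset": [0,0,-0.035],"angular": [0,0,0]},
    {"gripper": 180,"offset": [0,0,-0.07],"angular": [0,0,0]},
    {"gripper": 180,"offset": [0,0,-0.095],"angular": [0,0,0]},
    {"gripper": 180,"offset": [0,0,-0.105],"angular": [0,0,0]},
  ],
)

```text
t: 22.0
eef_pos: [0.4287, 0.1494, 0.1801]
tool_rot: [0.001, 0.73, 0.683, 0.002]
contact_force: [-0.9, -0.0, -0.7]
gripper_width: 0.402
grasp_force: 30.0
```

drive_tool(
  deltas=[
    {"gripper": 180,"offset": [-0.012,0.012,0],"angular": [0,0,0]},
    {"gripper": 180,"offset": [-0.038,0.037,0],"angular": [0,0,0]},
    {"gripper": 180,"offset": [-0.07,0.068,0],"angular": [0,0,0]},
    {"gripper": 180,"offset": [-0.102,0.1,0],"angular": [0,0,0]},
    {"gripper": 180,"offset": [-0.134,0.131,0],"angular": [0,0,0]},
  ],
)

```text
t: 22.5
eef_pos: [0.5503, 0.005, 0.1771]
tool_rot: [-0.0, 0.73, 0.683, -0.0]
contact_force: [0.9, -0.2, 0.3]
gripper_width: 0.4
grasp_force: 30.0
```

drive_tool(
  deltas=[
    {"gripper": 180,"offset": [-0.03,0.029,0],"angular": [0,0,0]},
    {"gripper": 180,"offset": [-0.058,0.057,0],"angular": [0,0,0]},
    {"gripper": 180,"offset": [-0.077,0.075,0],"angular": [0,0,0]},
    {"gripper": 180,"offset": [-0.087,0.085,0],"angular": [0,0,0]},
    {"gripper": 180,"offset": [-0.087,0.085,0],"angular": [0,0,0]},
  ],
)

```text
t: 23.0
eef_pos: [0.629, -0.0874, 0.1767]
tool_rot: [-0.0, 0.731, 0.682, -0.0]
contact_force: [-1.4, 0.9, -0.1]
gripper_width: 0.401
grasp_force: 30.0
```

drive_tool(
  deltas=[
    {"gripper": 180,"offset": [0,0,0],"angular": [0,0,0]},
    {"gripper": 180,"offset": [0,0,0],"angular": [0,0,0]},
  ],
)

```text
t: 23.2
eef_pos: [0.6278, -0.0837, 0.1773]
tool_rot: [-0.001, 0.729, 0.684, -0.0]
contact_force: [0.4, 0.3, -0.4]
gripper_width: 0.403
grasp_force: 30.0
```

```bash
python3 go.py .6295 -.0863 .0975
```

```text
t 23.2 pos [ 0.6278 -0.0837  0.1773] yaw_y -3.63 grip 0.403 30.0 F [ 0.4  0.3 -0.4] q [ 0.34  0.58 -0.42  1.74  0.29  0.88 -0.27]
offset [-0.0026  0.0019  0.0798] ang [-0.001 -0.001 -0.003]
```

drive_tool(
  deltas=[
    {"gripper": 180,"offset": [0,0.0,0.015],"angular": [0,0,0]},
    {"gripper": 180,"offset": [0,0.0,0.04],"angular": [0,0,0]},
    {"gripper": 180,"offset": [0,0.0,0.063],"angular": [0,0,0]},
    {"gripper": 180,"offset": [0,0.0,0.074],"angular": [0,0,0]},
    {"gripper": 180,"offset": [0,0.0,0.078],"angular": [0,0,0]},
  ],
)

```text
t: 23.7
eef_pos: [0.6276, -0.0851, 0.0976]
tool_rot: [-0.001, 0.73, 0.684, -0.001]
contact_force: [-0.5, 0.8, 0.7]
gripper_width: 0.398
grasp_force: 30.0
```

drive_tool(
  deltas=[
    {"gripper": 180,"offset": [0,0,0],"angular": [0,0,0]},
    {"gripper": 180,"offset": [0,0,0.001],"angular": [0,0,0]},
    {"gripper": 180,"offset": [0,0,0.001],"angular": [0,0,0]},
    {"gripper": 180,"offset": [0,0,0.001],"angular": [0,0,0]},
  ],
)

```text
t: 24.1
eef_pos: [0.6292, -0.0859, 0.0992]
tool_rot: [0.001, 0.73, 0.683, 0.0]
contact_force: [0.8, 0.1, -0.9]
gripper_width: 0.399
grasp_force: 30.0
```

drive_tool(
  deltas=[
    {"gripper": 180,"offset": [0,0,0.001],"angular": [0,0,0]},
    {"gripper": 180,"offset": [0,0,0.001],"angular": [0,0,0]},
  ],
)

```text
t: 24.3
eef_pos: [0.6288, -0.0858, 0.0976]
tool_rot: [0.0, 0.73, 0.683, 0.0]
contact_force: [-0.4, -0.3, -0.7]
gripper_width: 0.397
grasp_force: 30.0
```

drive_tool(
  deltas=[
    {"gripper": 180,"offset": [0,0,0.001],"angular": [0,0,0]},
    {"gripper": 180,"offset": [0,0,0.001],"angular": [0,0,0]},
    {"gripper": 180,"offset": [0,0,0.001],"angular": [0,0,0]},
  ],
)

```text
t: 24.6
eef_pos: [0.6288, -0.0859, 0.0973]
tool_rot: [0.0, 0.73, 0.683, -0.0]
contact_force: [-2.6, -0.6, 6.8]
gripper_width: 0.403
grasp_force: 30.6
```

Pot a is in contact. I'll release it, lift, and back away over the table for an unobstructed view.

drive_tool(
  deltas=[
    {"gripper": 145,"offset": [0,0,0],"angular": [0,0,0]},
    {"gripper": 125,"offset": [0,0,0],"angular": [0,0,0]},
    {"gripper": 80,"offset": [0,0,0],"angular": [0,0,0]},
    {"gripper": 0,"offset": [0,0,0],"angular": [0,0,0]},
    {"gripper": 0,"offset": [0,0,0],"angular": [0,0,0]},
  ],
)

```text
t: 25.1
eef_pos: [0.6287, -0.0858, 0.0963]
tool_rot: [-0.0, 0.73, 0.683, -0.0]
contact_force: [1.0, -0.5, -0.4]
gripper_width: 0.986
grasp_force: 0.0
```

drive_tool(
  deltas=[
    {"gripper": 0,"offset": [0,0,0],"angular": [0,0,0]},
    {"gripper": 0,"offset": [0,0,-0.03],"angular": [0,0,0]},
    {"gripper": 0,"offset": [0,0,-0.07],"angular": [0,0,0]},
    {"gripper": 0,"offset": [0,0,-0.11],"angular": [0,0,0]},
    {"gripper": 0,"offset": [0,0,-0.13],"angular": [0,0,0]},
  ],
)

```text
t: 25.6
eef_pos: [0.6301, -0.0857, 0.2303]
tool_rot: [0.002, 0.73, 0.683, 0.002]
contact_force: [0.1, 0.0, 0.2]
gripper_width: 1.003
grasp_force: 0.0
```

drive_tool(
  deltas=[
    {"gripper": 0,"offset": [0,-0.03,0],"angular": [0,0,0]},
    {"gripper": 0,"offset": [0,-0.07,0],"angular": [0,0,0]},
    {"gripper": 0,"offset": [0,-0.11,0],"angular": [0,0,0]},
    {"gripper": 0,"offset": [0,-0.15,0],"angular": [0,0,0]},
    {"gripper": 0,"offset": [0,-0.18,0],"angular": [0,0,0]},
  ],
)

```text
t: 26.1
eef_pos: [0.4465, -0.0739, 0.2262]
tool_rot: [-0.0, 0.73, 0.683, -0.001]
contact_force: [1.1, 0.7, 0.4]
gripper_width: 1.006
grasp_force: 0.0
```

drive_tool(
  deltas=[
    {"gripper": 0,"offset": [0,0,0],"angular": [0,0,0]},
    {"gripper": 0,"offset": [0,0,0],"angular": [0,0,0]},
    {"gripper": 0,"offset": [0,0,0],"angular": [0,0,0]},
    {"gripper": 0,"offset": [0,0,0],"angular": [0,0,0]},
  ],
)

```text
t: 26.5
eef_pos: [0.4503, -0.0738, 0.2265]
tool_rot: [0.0, 0.73, 0.683, 0.001]
contact_force: [-0.5, -0.4, 0.2]
gripper_width: 1.003
grasp_force: 0.0
```

```bash
python3 - <<'E'
from h import *
from scipy.optimize import minimize
D=dict(a=(.6295,-.0863),b=(.6378,.0057),c=(.6497,.0979),d=(.6482,.1909))
I={n:optics.read_camera(n) for n in('top','scene')}
for n,im in I.items():
    for k in D: # mouth of the pot: dark blob near the projected rim centre
        u,v=proj(n,(*D[k],.024+POT[k][1]));x,y=int(u),int(v);r=7
        g=im[y-r:y+r+1,x-r:x+r+1].astype(int).sum(2);w=np.clip(g.min()+45-g,0,None);ys,xs=np.mgrid[-r:r+1,-r:r+1]
        c=(x+(w*xs).sum()/w.sum(),y+(w*ys).sum()/w.sum());e=ray(n,*c,.024+POT[k][1])[:2]-D[k]
        print(n,k,(e*1000).round(1),'mm')
t=I['top'][100:270,190:470];s=I['scene'][130:320,190:480]
cv2.imwrite('pics/f.png',np.vstack([cv2.resize(t,(480,292),interpolation=2),cv2.resize(s,(480,308),interpolation=2)]))
E
python3 go.py
```

```text
top a [0.7 0.1] mm
top b [ 1.4 -1.4] mm
top c [1.2 1.9] mm
top d [2.9 1.4] mm
scene a [-0.5  0.3] mm
scene b [ 0.7 -1.6] mm
scene c [1.5 2.3] mm
scene d [4.9 1.7] mm
t 26.6 pos [ 0.4499 -0.0738  0.2263] yaw_y -3.77 grip 0.997 0.0 F [ 0.3 -0.7 -0.4] q [ 0.46  0.26 -0.5   2.11  0.17  0.81 -0.2 ]
```

View pics/f.png

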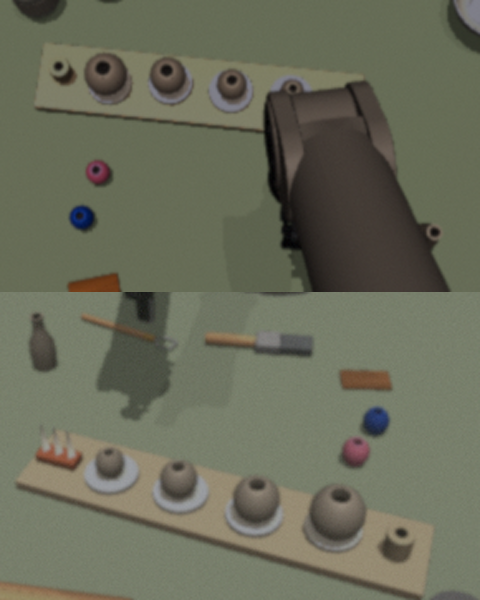

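The picture shows all four pots upright and centred on their discs in size order from the cone pack, within about 5 mm. In the combined picture a is at (109,462), b (179,480), c (256,500) and d (337,513), and the bottle at (42,340) hasn't moved. I'm handing in.

```bash
python3 -c "
from station import bot
print(bot.hand_in())"
```

```text
the job is handed in; nothing more can be done
None
```

I handed the job in with all four pots upright on their discs, smallest to largest from the cone pack and within about 5 mm of centre by the cameras, and the bottle vase untouched; the hand-in returned no verdict.

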